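# Take the blade off a fan whose spinner cap may have a reverse thread

## Task

The fan heater on the cardboard sheet needs a new blade: unscrew its spinner cap, lift it off and set it down in the small white tray, then lift the fan blade off the spindle and set it down flat, hub upwards, in the large shallow tote. Motors on this line run either way round, so the cap may have a normal or a reverse thread: feel which way it gives, without forcing it against its stop. Leave the other fan and everything else on the bench as they are.

Things in the scene. Friction and masses are not known exactly. Their poses are not given: they have to be found in the camera images.
- mat_centre (a point): centre of the flat brown cardboard sheet (320 x 280 mm, at bench level) under the fan to be worked on; that fan's axis lies within 25 mm of this point, the other fan waits about 0.3 to 0.4 m to the left, off the sheet
- fan_a: fan heater rear half, fixed: round carrier 244 mm across, 12 mm thick, on it a round open black shell 216 mm across, rim 60 mm above the bench, in it a motor with an upright steel spindle whose shaft is locked. Origin on the spindle axis at bench level, z up. Fans a and b look alike; either may be the one on the cardboard
- fan_b: same as fan_a. Both: blade seat 66 mm above the bench, spindle top at 132 mm; the lowest 12 mm above the seat has two flats (33 x 25 mm) that let the blade turn only a few degrees; the top 20 mm carries a coarse two-start thread, 32 mm over the crests. The fan that is not on the cardboard waits 0.3 to 0.4 m to its left (+y)
- blade_a: grey plastic five-bladed fan blade of fan_a, 170 mm across, 90 g: tubular hub 56 mm outside, 42 mm bore, 45 mm tall; the blades stand 2 to 21 mm above its underside, above that the hub is bare for gripping. Origin: centre of the hub's underside, z up along the hub
- blade_b: same for fan_b. Both, fitted: hub resting loose on the seat, origin 66 mm above the bench, hub top at 111 mm under the cap; the spindle stands 21 mm out of the hub, so lift it straight up 70 mm to clear. In the tote it stands on the hub's underside
- cap_a: black plastic spinner cap of fan_a, 70 g: round body 62 mm across, 29 mm tall, on top of it a straight grip bar 60 mm long (cap's x axis), 16 mm wide (y), 26 mm tall; 55 mm in all. Origin: centre of its underside, z up. Fitted: origin 111 mm above the bench, within 0.12 rad of tight
- cap_b: same for fan_b. Both: thread hand unknown, not visible, opposite on the two fans. Wrong way: hard stop within 0.2 rad (0.4 Nm shows it; over 1 Nm is forcing). Right way: turns easily, staying at its height; free 1.0 to 1.1 rad from tight and for 0.8 rad beyond, then lift straight up 30 mm to clear the spindle
- tray_in (a point): centre of the inner floor (4 mm above the bench) of the small white open tray, fixed, 150 x 130 mm outside (x, y), 35 mm tall, walls 4 mm: for the cap
- tote_in (a point): centre of the inner floor (4 mm above the bench) of the large shallow grey open tote, fixed, 240 x 240 mm outside, 45 mm tall, walls 4 mm: for the blade
- sleeve: bystander: white plastic tube, upright, 72 mm across, 60 mm tall, near the white tray; origin at its underside
- tape: bystander: cardboard tape core, flat, 84 mm across, 24 mm tall, near the white tray; origin at its underside
- screwdriver: bystander: screwdriver, 190 mm long, lying on the bench
- carton: bystander: small carton, 60 x 110 x 45 mm; origin at its underside
- front_cover: bystander: round black front cover, 200 mm across, 28 mm tall, lying at the back
- brush: bystander: hand brush, 170 mm long, lying at the back
Mind the look-alikes: they are no part of the job. What is shaped like the cap_a but pink or turquoise is not meant.

How it is judged (in metres and radians):
On the way, in this order (a step that is already met when the one before it is completed fails the run):
1. the cap of the fan on the cardboard is unscrewed and lifted off its spindle (((horizontal distance between fan_a and mat_centre below 0.15 m and z of cap_a in the frame of fan_a above 0.139 m) or (horizontal distance between fan_b and mat_centre below 0.15 m and z of cap_b in the frame of fan_b above 0.139 m))), for 0.1 s.
2. the blade of that fan is lifted off its spindle (((horizontal distance between fan_a and mat_centre below 0.15 m and z of blade_a in the frame of fan_a above 0.125 m) or (horizontal distance between fan_b and mat_centre below 0.15 m and z of blade_b in the frame of fan_b above 0.125 m))), for 0.1 s.
At the end, for the whole second after the job is handed in: The cap of the fan on the cardboard lies in the small white tray (its origin over the tray's inner floor and less than 40 mm above it) and that fan's blade lies in the large tote, within 60 mm of its centre, on its floor (within 10 mm), hub upwards (within 0.12 rad), both at rest (((horizontal distance between fan_a and mat_centre below 0.15 m and x of cap_a in the frame of tray_in between -0.065 and 0.065 m and y of cap_a in the frame of tray_in between -0.055 and 0.055 m and z of cap_a in the frame of tray_in between -0.01 and 0.04 m and horizontal distance between blade_a and tote_in below 0.06 m and z of blade_a in the frame of tote_in between -0.01 and 0.01 m and angle between blade_a's own z axis and vertical below 0.12 rad and linear speed of each of cap_a, blade_a below 0.03 m/s) or (horizontal distance between fan_b and mat_centre below 0.15 m and x of cap_b in the frame of tray_in between -0.065 and 0.065 m and y of cap_b in the frame of tray_in between -0.055 and 0.055 m and z of cap_b in the frame of tray_in between -0.01 and 0.04 m and horizontal distance between blade_b and tote_in below 0.06 m and z of blade_b in the frame of tote_in between -0.01 and 0.01 m and angle between blade_b's own z axis and vertical below 0.12 rad and linear speed of each of cap_b, blade_b below 0.03 m/s))); the robot touches nothing.
It fails at once if the cap is forced (over 80 N between cap and spindle: about 1.1 Nm against its stop, or an 80 N pull on a cap still in its thread) (contact force between cap_a and fan_a above 80 N or contact force between cap_b and fan_b above 80 N).
It fails at once if the cap or blade of the other fan is moved by more than 15 mm ((not (horizontal distance between fan_a and mat_centre below 0.15 m) and distance of cap_a from where it was at the start of the episode above 0.015 m) or (not (horizontal distance between fan_a and mat_centre below 0.15 m) and distance of blade_a from where it was at the start of the episode above 0.015 m) or (not (horizontal distance between fan_b and mat_centre below 0.15 m) and distance of cap_b from where it was at the start of the episode above 0.015 m) or (not (horizontal distance between fan_b and mat_centre below 0.15 m) and distance of blade_b from where it was at the start of the episode above 0.015 m)).
It fails at once if a bystander is moved by more than 30 mm (distance of any of sleeve, tape, screwdriver, carton, front_cover, brush from where it was at the start of the episode above 0.03 m).
It fails at once if a cap or blade is dropped (falls free at more than 0.9 m/s) ((contact force between the fingers and cap_a below 0.1 N and linear speed of cap_a above 0.9 m/s) or (contact force between the fingers and blade_a below 0.1 N and linear speed of blade_a above 0.9 m/s) or (contact force between the fingers and cap_b below 0.1 N and linear speed of cap_b above 0.9 m/s) or (contact force between the fingers and blade_b below 0.1 N and linear speed of blade_b above 0.9 m/s)).
It also fails if it takes over 69 s, if anything falls off the work surface, if the arm or the gripper's body presses on something with over 40 N, if the wrist force passes 120 N, or if a joint passes its speed limit or range.

## Robot

A 6-joint arm with a two-finger parallel gripper is mounted at the origin on the work surface. World frame = base frame: x ahead of the robot, y to its left, z up, the work surface at z = 0. Lengths are in m, angles in degrees, forces in N, time in s.
With the tool pointing down it reaches from about 0.35 to 0.875 m from the base axis. Payload 15.5 kg.
Tool frame: the origin (TCP) lies at the very end of the fingers, on their centre line; the grasp point (between the pads) lies 19 mm behind it; y points along the fingers, z is the direction in which the jaws open and shut, and the axes are right-handed (so a half turn about y gives the same grasp; the last joint's range is limited). The gripper opens to 85 mm and grips with 20 to 120 N. Pads are 22 mm wide; open, the fingers measure 114 mm over their backs; the gripper's body (76 mm by 85 mm) begins 54 mm behind the grasp point. The pads swing forward as they close: fully open they stand 13 mm farther back than shut.
Start: joints at [-71.018, 28.281, 77.091, -0, 74.628, -5.472], TCP at [0.259, -0.569, 0.231] pointing down, gripper open.
Joint ranges: [-166.48, 166.48], [-47.26, 123.95], [12.59, 153.08], [-70.14, 250.14], [6.76, 159.57], [-176.63, 176.63]. Speed limits (degrees/s): [108.29, 108.29, 147.25, 172.46, 172.46, 172.46].

## Interface

Orientations are given as a 3x3 rotation matrix whose columns are the frame's x, y, z axes.
In Python, from cell import telemetry, viewer, finish_job gives the robot as it stands. The module is installed in compiled form; this text tells all that it offers.
- The arm moves only by the shell command python3 -m inch 'ROWS' [FORCE]. ROWS is JSON, a list of rows, each a list of 7 numbers: the shift along the tool's x, y, z as a fraction of full scale, then the turn, a rotation vector about the tool's x, y, z as a fraction of full scale, then the closure, from 0 (fully open) to 1 (shut). In form: [[dx, dy, dz, wx, wy, wz, gripper], ...]. A call has 1 to 5 rows; each row shifts and turns the commanded pose from where the row before left it, along the tool's axes as they then stand; what a row does not reach is not made up. Full scale, the value 1, is 0.25 m for a shift and 90 degrees for a turn. A row lasts 1/8 s, in which the tool goes at most 62.5 mm and 10.7 degrees, less where a joint would pass 70% of its speed; a pose out of reach is approached as far as the arm can. A call with a number of a shift or a turn outside -1 to 1 is refused whole. A call with a gripper value outside its range is refused whole. The fingers move at their own pace and stop on an object; FORCE is the grip in N (left out, the last holds). Time passes only in rows, so rows that do not move let the fingers close. It gives the time, the measured TCP pose, the force and the opening at its end, in the units of the state.
- telemetry.sense(): the state, without advancing time (a new reading comes with each control period).
- viewer.snapshot(name): name is "scene" or "top"; returns a dict with "img" (420x560x3 uint8, red, green, blue), "range_z" (420x560 float32, m along the optical axis (not along the pixel's ray), 0 where there is no reading), "fx", "fy", "cx", "cy" (pixels), "rvec" (rotation vector, rad) and "tvec" (3), from world to camera coordinates, as OpenCV has them. Camera axes: x right, y down, z forward; pixel columns grow to the right and rows downward; lengths in m; the calibration is good to about 2 mm. A picture is of the moment at which its call begins.
- finish_job(): hands the job in, once; it reports no verdict.
The state is a dict: "clock": time; "qpos": joint angles; "qvel": joint speeds; "tau": joint torques, N m; "tool_pos": TCP position; "orientation": TCP orientation; "contact_force": force on the tool from outside, world axes, zero at the start; "torque": the same for the moment, N m; "gripper_width": opening from 0.0 (shut) to 1.0 (fully open).
Only numpy, scipy, OpenCV 4.12 (cv2) and the standard library are available. Lean on these libraries where they do the work, as an engineer would, in place of code of your own. Each camera call takes 0.05 s, during which the arm holds its last target.

## Working session

There is one attempt and no reset: what is moved stays moved. The work goes in short steps, Python scripts to look and compute and a shell command to move; the robot and the scene stay as the last step left them, time stands still between calls to the robot, and variables do not carry over. Pictures are saved under pics/ and viewed, and the job is handed in when it is done.

```bash
mkdir -p pics
python3 - <<'E'
from cell import telemetry, viewer
import cv2,numpy as np
print(telemetry.sense())
for n in("scene","top"):
    s=viewer.snapshot(n)
    cv2.imwrite(f"pics/{n}0.png",cv2.cvtColor(s["img"],cv2.COLOR_RGB2BGR))
    np.savez(f"{n}0.npz",**s)
    print(n,{k:s[k] for k in s if k not in("img","range_z")})
E
```

```text
{'clock': 0.0, 'qpos': array([-7.10181416e+01,  2.83134574e+01,  7.71303089e+01, -2.16499897e-03,
        7.46280637e+01, -5.47241646e+00]), 'qvel': array([ 0.05858689,  0.12181004,  0.02010728, -0.02862978, -0.07334919,
       -0.01758547]), 'tau': array([ 4.88159912e-04, -8.82168889e+01, -3.83866310e+01,  6.41450788e-05,
        1.03798564e-02,  1.88937020e-05]), 'tool_pos': array([ 0.25858764, -0.56857068,  0.23069695]), 'orientation': array([[-9.10287791e-01, -4.42232917e-04,  4.13975774e-01],
       [-4.13976002e-01,  1.17364619e-03, -9.10287038e-01],
       [-8.33021964e-05, -9.99999213e-01, -1.25142961e-03]]), 'contact_force': array([0.10525789, 0.25845515, 0.17996084]), 'torque': array([-0.00438913, -0.05171286,  0.0039098 ]), 'gripper_width': 0.9982367947424718}
scene {'fx': 539.6912566290091, 'fy': 539.6912566290091, 'cx': 282.7796252725773, 'cy': 214.1077323530653, 'rvec': array([ 2.12174614,  1.19108704, -0.46354632]), 'tvec': array([-0.31242683, -0.29549292,  2.01503476])}
top {'fx': 453.72760956627286, 'fy': 453.72760956627286, 'cx': 274.6078157558133, 'cy': 216.33982663142922, 'rvec': array([ 2.19470546, -2.18603971,  0.12403411]), 'tvec': array([-0.00409439,  0.55877994,  1.32813171])}
```

View pics/scene0.png

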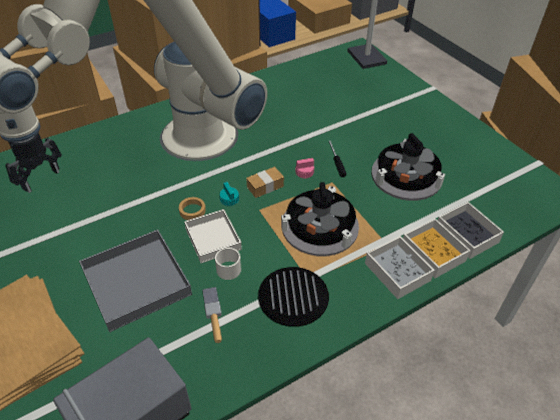

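View pics/top0.png

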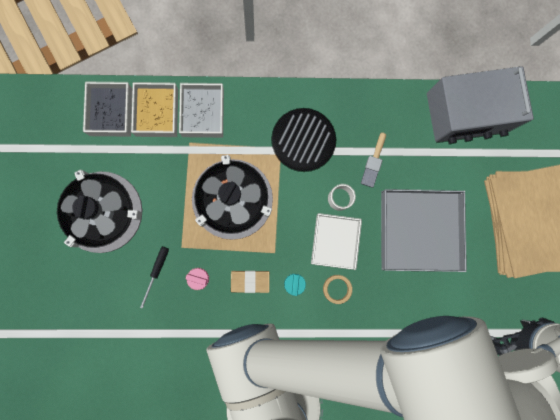

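The top view shows the working fan at (231,197), the tray at (337,242), the tote at (424,230), and the other fan at (97,210). Next I'll enlarge these and measure.

```bash
cat > h.py <<'E'
import numpy as np,cv2
def load(n): return dict(np.load(n))
def cam(s):
    R,_=cv2.Rodrigues(s["rvec"]); return R,s["tvec"]
def atz(s,u,v,z):
    R,t=cam(s); d=R.T@np.array([(u-s["cx"])/s["fx"],(v-s["cy"])/s["fy"],1]); c=-R.T@t
    return c+d*(z-c[2])/d[2]
def cloud(s):
    R,t=cam(s); Z=s["range_z"]; v,u=np.mgrid[:Z.shape[0],:Z.shape[1]]
    P=np.stack([(u-s["cx"])/s["fx"]*Z,(v-s["cy"])/s["fy"]*Z,Z],-1)
    W=(P-t)@R; W[Z==0]=np.nan; return W
E
python3 - <<'E'
from h import *
import cv2
s=load("top0.npz")
c=s["img"][150:250,180:285]; c=cv2.resize(c,None,fx=7,fy=7,interpolation=2)[:600]
cv2.imwrite("pics/c1.png",cv2.cvtColor(cv2.resize(s["img"][155:240,185:285],None,fx=7,fy=7,interpolation=cv2.INTER_CUBIC),cv2.COLOR_RGB2BGR))
cv2.imwrite("pics/c2.png",cv2.cvtColor(cv2.resize(s["img"][180:310,280:480],None,fx=4,fy=4,interpolation=cv2.INTER_CUBIC),cv2.COLOR_RGB2BGR))
s=load("scene0.npz")
cv2.imwrite("pics/c3.png",cv2.cvtColor(cv2.resize(s["img"][175:260,270:370],None,fx=7,fy=7,interpolation=cv2.INTER_CUBIC),cv2.COLOR_RGB2BGR))
E
```

```text
(no output)
```

View pics/c1.png

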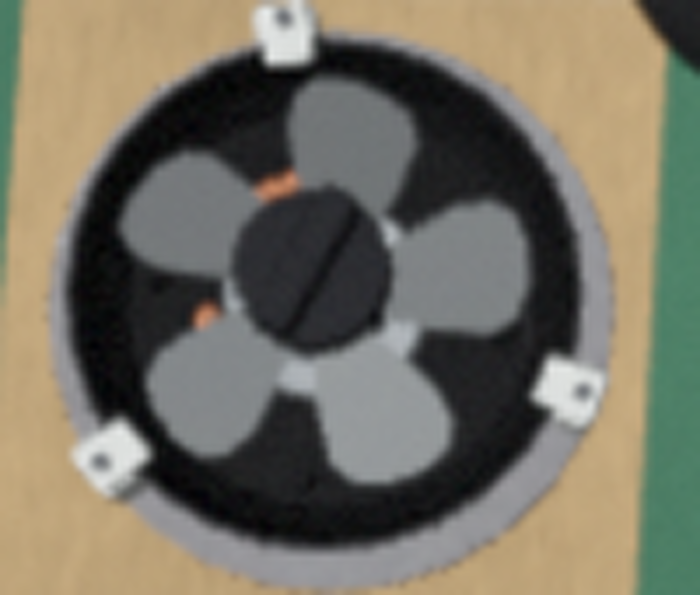

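View pics/c2.png

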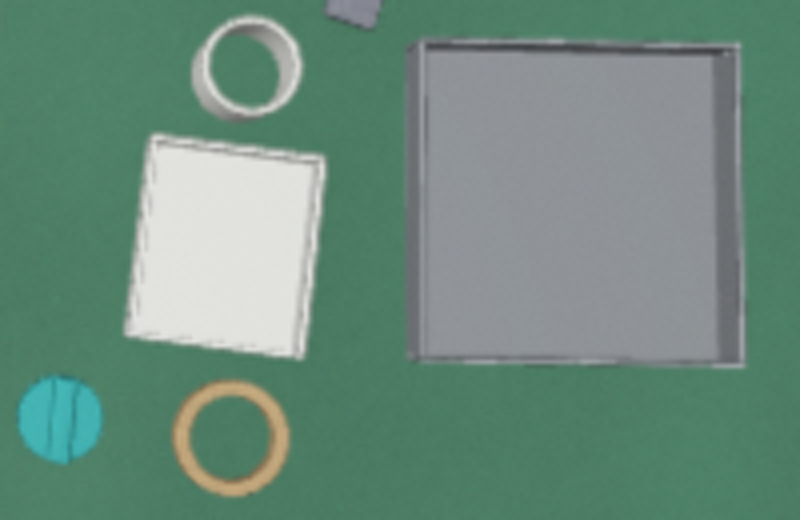

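View pics/c3.png

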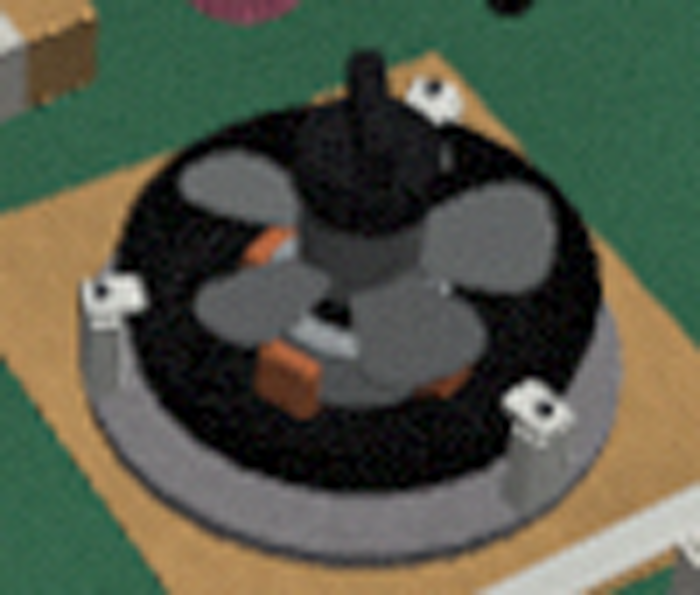

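The cap's bar runs diagonally, from about crop (290,335) to (355,210). I'll use the depth cloud for the bar's centre and direction.

Run:
```python
from h import *
for n in("top0.npz","scene0.npz"):
    s=load(n); W=cloud(s)
    c=atz(s,231,197,.1) if n[0]=='t' else np.array([c[0],c[1],.1])
    d=np.hypot(W[...,0]-c[0],W[...,1]-c[1])
    print(n,"c",c)
    for lo,hi,r in((.155,.175,.06),(.132,.15,.06),(.05,.07,.125),(.085,.09,.1)):
        m=(W[...,2]>lo)&(W[...,2]<hi)&(d<r); P=W[m]
        if len(P)<5: print(lo,"none",len(P)); continue
        rc=cv2.minAreaRect(P[:,:2].astype(np.float32)*1000)
        (x,y),R=cv2.minEnclosingCircle(P[:,:2].astype(np.float32)*1000)
        print(lo,len(P),"mean",P.mean(0).round(4),"rect",np.round(rc[0],1),np.round(rc[1],1),round(rc[2],1),"circ",round(x,1),round(y,1),round(R,1), "pca",np.degrees(np.arctan2(*np.linalg.svd(P[:,:2]-P[:,:2].mean(0))[2][0][::-1])).round(1))
s=load("top0.npz")
# bar edge line at z .166 ; tray corners from crop2
f=lambda u,v,z:atz(s,280+u/4-.4,180+v/4-.4,z).round(4)
print("tray rim",[f(*p,.035) for p in((151,135),(325,157),(303,358),(126,335))])
print("tote rim",[f(*p,.045) for p in((410,42),(740,43),(745,366),(409,360))])
print("sleeve",f(253,65,.06),"tape",f(232,438,.024),"turq",f(60,420,.05))
g=lambda u,v,z:atz(s,185+u/7-.4,155+v/7-.4,z).round(4)
print("bar ends",g(290,337,.16),g(355,208,.16),"cap",g(312,268,.14))
print("carton etc", atz(s,250,282,.045),"cover",atz(s,304,139,.028),"mat",[atz(s,u,v,0).round(3) for u,v in((190,144),(282,148),(275,252),(182,246))])
print("other fan cap",atz(s,86,207,.14),"boxes",atz(s,180,110,.05))
```

```text
top0.npz c [0.60625818 0.12313319 0.1       ]
0.155 141 mean [0.6118 0.1262 0.1664] rect [612.7 126.6] [16.2 60.1] 62.0 circ 612.8 126.7 30.4 pca 152.3
0.132 273 mean [0.6106 0.1251 0.1407] rect [612.4 126. ] [60.1 61.1] 89.3 circ 612.4 126.0 31.9 pca 60.0
0.05 731 mean [0.6141 0.1296 0.0599] rect [608.7 133.2] [215.9 229.1] 35.4 circ 609.5 125.8 121.4 pca -83.6
0.085 174 mean [0.6117 0.1216 0.0868] rect [612.  119.9] [155.2 152.2] 16.8 circ 611.3 126.8 83.5 pca -173.6
scene0.npz c [0.60625818 0.12313319 0.1       ]
0.155 93 mean [0.6182 0.1212 0.1634] rect [615.5 123.2] [16.8 62.9] 63.0 circ 614.6 121.7 31.6 pca -27.7
0.132 198 mean [0.6196 0.1183 0.139 ] rect [617.7 121.4] [59.8 61.3] 53.9 circ 616.2 122.9 32.9 pca 40.3
0.05 594 mean [0.6179 0.1158 0.0589] rect [609.4 130.7] [214.1 236.6] 35.8 circ 607.4 124.5 122.6 pca -96.5
0.085 58 mean [0.6348 0.1203 0.0872] rect [639.5 116. ] [153.4  97. ] 61.0 circ 626.3 122.1 83.0 pca -103.9
tray rim [array([ 0.5674, -0.1284,  0.035 ]), array([ 0.5517, -0.2578,  0.035 ]), array([ 0.4033, -0.2396,  0.035 ]), array([ 0.4199, -0.1092,  0.035 ])]
tote rim [array([ 0.6368, -0.3202,  0.045 ]), array([ 0.6377, -0.568 ,  0.045 ]), array([ 0.3984, -0.5637,  0.045 ]), array([ 0.4023, -0.3154,  0.045 ])]
sleeve [ 0.6169 -0.2004  0.06  ] tape [ 0.3443 -0.1884  0.024 ] turq [ 0.3589 -0.0595  0.05  ]
bar ends [0.583  0.1321 0.16  ] [0.633  0.1078 0.16  ] cap [0.6124 0.1255 0.14  ]
carton etc [0.36593284 0.06938365 0.045     ] cover [ 0.79342884 -0.08995626  0.028     ] mat [array([0.782, 0.257, 0.   ]), array([ 0.772, -0.025,  0.   ]), array([ 0.453, -0.004,  0.   ]), array([0.47 , 0.275, 0.   ])]
other fan cap [0.57147106 0.5102992  0.14      ] boxes [0.87163938 0.28037145 0.05      ]
```

```bash
cat > plan.py <<'E'
import numpy as np,sys
from scipy.spatial.transform import Rotation as Ro
from cell import telemetry
def plan(x,y,z,ang,N,grip):
    s=telemetry.sense(); p=s["tool_pos"]; R=s["orientation"]
    T=np.array([x,y,z]); a=np.radians(ang); Z=np.array([np.cos(a),np.sin(a),0]); Y=np.array([0,0,-1.]); Rt=np.stack([np.cross(Y,Z),Y,Z],1)
    w=Ro.from_matrix(R.T@Rt).as_rotvec(); dp=(T-p)/N
    print("dist",np.linalg.norm(T-p).round(4),"rot",np.degrees(w).round(1))
    rows=[]
    for i in range(N):
        Ri=R@Ro.from_rotvec(w*i/N).as_matrix()
        rows.append([*(Ri.T@dp/.25).round(4),*(w/N/(np.pi/2)).round(4),grip])
    for i in range(0,N,5): print(str([[float(v) for v in r] for r in rows[i:i+5]]))
if __name__=="__main__":
    a=list(map(float,sys.argv[1:])); plan(*a[:4],int(a[4]),a[5])
E
python3 plan.py .613 .125 .23 62.3 15 0
```

```text
dist 0.7789 rot [ 0.000e+00 -1.278e+02 -1.000e-01]
[[-0.1626, 0.0004, -0.1293, 0.0, -0.0947, -0.0001, 0.0], [-0.18, 0.0003, -0.1037, 0.0, -0.0947, -0.0001, 0.0], [-0.1933, 0.0003, -0.0759, 0.0, -0.0947, -0.0001, 0.0], [-0.2025, 0.0003, -0.0464, 0.0, -0.0947, -0.0001, 0.0], [-0.2071, 0.0003, -0.0159, 0.0, -0.0947, -0.0001, 0.0]]
[[-0.2072, 0.0003, 0.015, 0.0, -0.0947, -0.0001, 0.0], [-0.2027, 0.0003, 0.0455, 0.0, -0.0947, -0.0001, 0.0], [-0.1937, 0.0002, 0.075, 0.0, -0.0947, -0.0001, 0.0], [-0.1804, 0.0002, 0.1029, 0.0, -0.0947, -0.0001, 0.0], [-0.1632, 0.0002, 0.1285, 0.0, -0.0947, -0.0001, 0.0]]
[[-0.1423, 0.0002, 0.1513, 0.0, -0.0947, -0.0001, 0.0], [-0.1183, 0.0002, 0.1707, 0.0, -0.0947, -0.0001, 0.0], [-0.0917, 0.0002, 0.1864, 0.0, -0.0947, -0.0001, 0.0], [-0.0631, 0.0002, 0.1979, 0.0, -0.0947, -0.0001, 0.0], [-0.0331, 0.0002, 0.2051, 0.0, -0.0947, -0.0001, 0.0]]
```

```bash
python3 -m inch '[[-0.163,0,-0.129,0,-0.095,0,0],[-0.18,0,-0.104,0,-0.095,0,0],[-0.193,0,-0.076,0,-0.095,0,0],[-0.203,0,-0.046,0,-0.095,0,0],[-0.207,0,-0.016,0,-0.095,0,0]]' 25
python3 -m inch '[[-0.207,0,0.015,0,-0.095,0,0],[-0.203,0,0.046,0,-0.095,0,0],[-0.194,0,0.075,0,-0.095,0,0],[-0.18,0,0.103,0,-0.095,0,0],[-0.163,0,0.129,0,-0.095,0,0]]'
python3 plan.py .613 .125 .23 62.3 5 0
```

```text
clock: 0.72
tool_pos: [0.3772, -0.336, 0.2312]
orientation: [[-0.383, -0.0, 0.924], [-0.924, 0.0, -0.383], [-0.0, -1.0, -0.0]]
contact_force: [0.8, 0.6, 0.4]
gripper_width: 0.999
clock: 1.35
tool_pos: [0.4949, -0.1044, 0.2312]
orientation: [[0.346, -0.0, 0.938], [-0.938, 0.0, 0.346], [-0.0, -1.0, -0.0]]
contact_force: [1.4, -0.4, 0.3]
gripper_width: 1.002
dist 0.258 rot [  0.  -42.1  -0. ]
[[-0.1395, 0.0009, 0.1521, 0.0, -0.0935, -0.0, 0.0], [-0.1157, 0.0009, 0.1709, 0.0, -0.0935, -0.0, 0.0], [-0.0895, 0.0009, 0.186, 0.0, -0.0935, -0.0, 0.0], [-0.0613, 0.0009, 0.1971, 0.0, -0.0935, -0.0, 0.0], [-0.0318, 0.0009, 0.2039, 0.0, -0.0935, -0.0, 0.0]]
```

```bash
python3 -m inch '[[-0.142,0,0.151,0,-0.095,0,0],[-0.118,0,0.171,0,-0.095,0,0],[-0.092,0,0.186,0,-0.095,0,0],[-0.063,0,0.198,0,-0.095,0,0],[-0.033,0,0.205,0,-0.095,0,0]]'
python3 -m inch '[[0,0,0,0,0,0,0]]'
python3 plan.py .613 .125 .15 62.3 5 0
python3 - <<'E'
from cell import viewer
import cv2,numpy as np
for n in("scene","top"):
    s=viewer.snapshot(n); np.savez(f"{n}1.npz",**s)
    c=s["img"][130:240,240:380] if n=="scene" else s["img"][140:250,160:300]
    cv2.imwrite(f"pics/{n}1.png",cv2.cvtColor(cv2.resize(c,None,fx=5,fy=5,interpolation=cv2.INTER_CUBIC),cv2.COLOR_RGB2BGR))
E
```

```text
clock: 1.98
tool_pos: [0.6117, 0.1274, 0.231]
orientation: [[0.891, -0.001, 0.454], [-0.454, -0.0, 0.891], [-0.0, -1.0, -0.0]]
contact_force: [0.7, -0.2, 0.1]
gripper_width: 1.003
clock: 2.1
tool_pos: [0.612, 0.1287, 0.2306]
orientation: [[0.891, -0.0, 0.454], [-0.454, 0.0, 0.891], [-0.0, -1.0, 0.0]]
contact_force: [-0.0, -1.2, 0.6]
gripper_width: 1.001
dist 0.0807 rot [-0.   0.7 -0. ]
[[0.0021, 0.0645, -0.0023, -0.0, 0.0016, -0.0, 0.0], [0.0021, 0.0645, -0.0023, -0.0, 0.0016, -0.0, 0.0], [0.0021, 0.0645, -0.0023, -0.0, 0.0016, -0.0, 0.0], [0.0021, 0.0645, -0.0023, -0.0, 0.0016, -0.0, 0.0], [0.0021, 0.0645, -0.0023, -0.0, 0.0016, -0.0, 0.0]]
```

View pics/scene1.png

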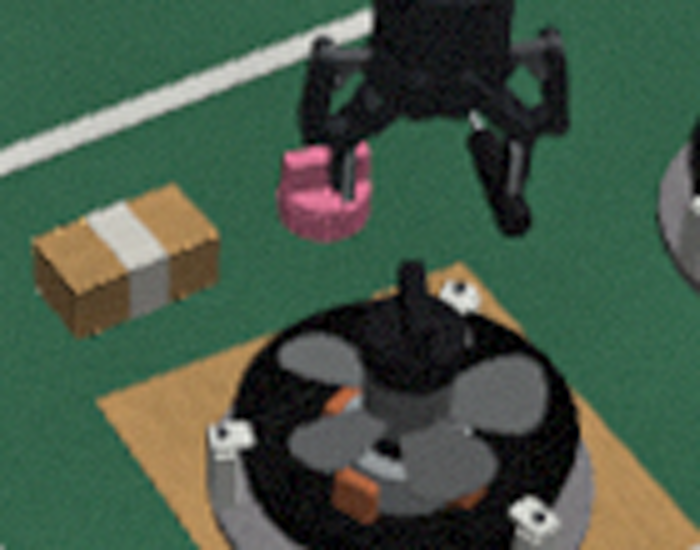

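View pics/top1.png

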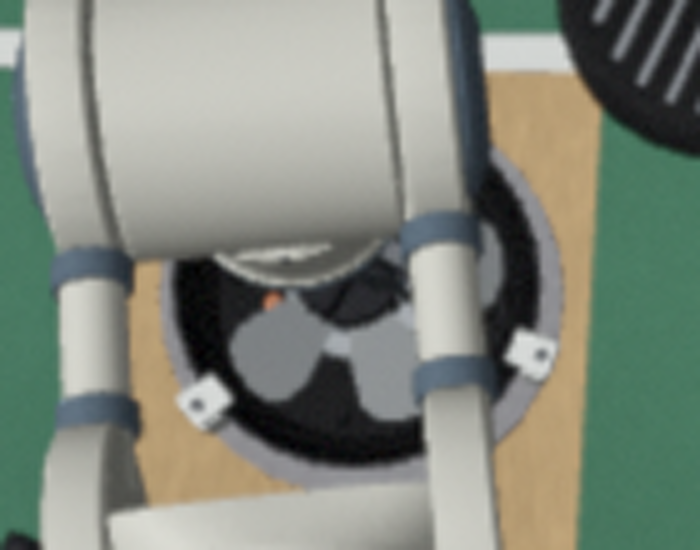

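The gripper straddles the bar: scene crop bar at (412,280), fingers at (345,180) and (515,215). I'll descend and close gently.

```bash
python3 -m inch '[[0.0021,0.07,-0.0023,0,0.0016,0,0],[0.0021,0.07,-0.0023,0,0.0016,0,0],[0.0021,0.07,-0.0023,0,0.0016,0,0],[0.0021,0.07,-0.0023,0,0.0016,0,0],[0.0021,0.066,-0.0023,0,0.0016,0,0]]'
python3 -m inch '[[0,0,0,0,0,0,0.4],[0,0,0,0,0,0,0.65]]' 20; python3 -c "
from cell import telemetry as t; s=t.sense(); print(s['tool_pos'],s['contact_force'],s['torque'])"
```

```text
clock: 2.82
tool_pos: [0.6121, 0.1212, 0.144]
orientation: [[0.882, -0.0, 0.471], [-0.471, -0.0, 0.882], [-0.0, -1.0, -0.0]]
contact_force: [0.1, -0.1, 0.2]
gripper_width: 1.0
clock: 3.08
tool_pos: [0.6125, 0.1219, 0.1452]
orientation: [[0.883, 0.001, 0.47], [-0.47, 0.0, 0.883], [0.0, -1.0, 0.0]]
contact_force: [-0.6, -0.3, -0.2]
gripper_width: 0.601
[0.61254191 0.12188857 0.14519309] [-0.59299967 -0.25724119 -0.15866907] [ 0.01981062 -0.02529539  0.00206536]
```

```bash
python3 -m inch '[[-0.004,0,0.01,0,0,0,0.65],[0,0,0,0,0,0,0.75],[0,0,0,0,0,0,0.85],[0,0,0,0,0,0,0.9],[0,0,0,0,0,0,0.9]]' 20; python3 -c "
from cell import telemetry as t; s=t.sense(); print(s['tool_pos'],s['contact_force'],s['torque'])"
```

```text
clock: 3.7
tool_pos: [0.6127, 0.1247, 0.145]
orientation: [[0.883, 0.0, 0.47], [-0.47, 0.0, 0.883], [0.0, -1.0, 0.0]]
contact_force: [0.4, 1.8, 2.9]
gripper_width: 0.182
[0.61268592 0.12469702 0.14496227] [0.36869873 1.76181753 2.93886754] [ 0.30485268 -0.01715604 -0.05111787]
```

```bash
cat > st.py <<'E'
from cell import telemetry as t
import numpy as np
s=t.sense(); R=s['orientation']; print(s['clock'],s['tool_pos'].round(4),'ang',np.degrees(np.arctan2(R[1,2],R[0,2])).round(2),'F',s['contact_force'].round(1),'M',s['torque'].round(3),'w',round(s['gripper_width'],3),'q6',s['qpos'][5].round(1))
E
python3 st.py
for i in 1; do python3 -m inch '[[0,0,0,0,-0.022,0,0.9],[0,0,0,0,0,0,0.9]]' >/dev/null; python3 st.py; done
python3 -m inch '[[0,0,0,0,-0.022,0,0.9],[0,0,0,0,0,0,0.9]]' >/dev/null; python3 st.py
```

```text
3.7 [0.6127 0.1247 0.145 ] ang 61.98 F [0.4 1.8 2.9] M [ 0.305 -0.017 -0.051] w 0.182 q6 -56.0
3.95 [0.6126 0.1248 0.145 ] ang 64.02 F [0.1 3.9 4.7] M [ 0.721  0.007 -0.086] w 0.184 q6 -58.0
4.2 [0.6127 0.125  0.145 ] ang 66.01 F [0.4 7.3 5.2] M [ 1.098  0.009 -0.147] w 0.183 q6 -60.0
```

```bash
python3 -m inch '[[0,0,0,0,-0.022,0,0.9],[0,0,0,0,0,0,0.9]]' >/dev/null; python3 st.py
python3 -m inch '[[0,0,0,0,-0.022,0,0.9],[0,0,0,0,0,0,0.9]]' >/dev/null; python3 st.py
```

```text
4.45 [0.6127 0.1252 0.145 ] ang 67.99 F [0.6 7.9 5.9] M [ 1.462  0.019 -0.12 ] w 0.181 q6 -62.0
4.7 [0.6128 0.1253 0.1451] ang 69.96 F [1.1 8.3 7. ] M [ 1.618  0.017 -0.321] w 0.179 q6 -63.9
```

```bash
python3 -m inch '[[0,0,0,0,-0.011,0,0.9],[0,0,0,0,0,0,0.9]]' >/dev/null; python3 st.py
```

```text
4.95 [0.6128 0.1253 0.1451] ang 70.92 F [-0.   8.6  5.4] M [ 1.569 -0.027 -0.476] w 0.181 q6 -64.9
```

CCW gives a rising reaction, from 0.12 to 0.48 Nm over 3°. That's the stop, so this is a reverse thread. I'll turn clockwise and watch that it stays easy.

```bash
python3 -m inch '[[0,0,0.004,0,0.022,0,0.9],[0,0,0,0,0.033,0,0.9],[0,0,0,0,0.033,0,0.9],[0,0,0,0,0.033,0,0.9],[0,0,0,0,0,0,0.9]]' 30 >/dev/null; python3 st.py
python3 -m inch '[[0,0,0,0,0.033,0,0.9],[0,0,0,0,0.033,0,0.9],[0,0,0,0,0,0,0.9]]' >/dev/null; python3 st.py
```

```text
5.575 [0.6131 0.1252 0.1449] ang 60.04 F [ 1.6 -0.7  4.9] M [-0.268 -0.148  0.025] w 0.184 q6 -53.9
5.95 [0.613  0.1253 0.1449] ang 54.15 F [ 1.  -0.9  5.5] M [-0.28  -0.104 -0.037] w 0.179 q6 -48.0
```

Clockwise is easy past the former range (M_z is about 0). I'll go on to about -12°, which is ≈1.43 rad from tight.

```bash
python3 -m inch '[[0,0,0,0,0.055,0,0.9],[0,0,0,0,0.055,0,0.9],[0,0,0,0,0.055,0,0.9],[0,0,0,0,0.055,0,0.9],[0,0,0,0,0,0,0.9]]' >/dev/null; python3 st.py
python3 -m inch '[[0,0,0,0,0.055,0,0.9],[0,0,0,0,0.055,0,0.9],[0,0,0,0,0.055,0,0.9],[0,0,0,0,0.055,0,0.9],[0,0,0,0,0,0,0.9]]' >/dev/null; python3 st.py
```

```text
6.575 [0.6129 0.1253 0.1449] ang 34.33 F [ 0.4 -0.4  5.3] M [-0.21   0.084 -0.01 ] w 0.183 q6 -28.2
7.2 [0.6128 0.1253 0.1449] ang 14.53 F [-0.1 -0.6  5.9] M [-0.16   0.039 -0.052] w 0.182 q6 -8.4
```

```bash
python3 -m inch '[[0,0,0,0,0.055,0,0.9],[0,0,0,0,0.055,0,0.9],[0,0,0,0,0.055,0,0.9],[0,0,0,0,0.055,0,0.9],[0,0,0,0,0,0,0.9]]' >/dev/null; python3 st.py
python3 -m inch '[[0,0,0,0,0.044,0,0.9],[0,0,0,0,0.044,0,0.9],[0,0,0,0,0,0,0.9]]' >/dev/null; python3 st.py
```

```text
7.825 [0.6128 0.1253 0.1449] ang -5.28 F [ 1.  -0.7  5.2] M [-0.124  0.172  0.004] w 0.183 q6 11.4
8.2 [0.6127 0.1253 0.1449] ang -13.18 F [-0.5 -0.7  6.2] M [-0.091  0.182 -0.029] w 0.185 q6 19.3
```

```bash
python3 -m inch '[[0,0,0,0,0,0,0.9],[0,-0.006,0,0,0,0,0.9],[0,-0.006,0,0,0,0,0.9]]' 45 >/dev/null; python3 st.py
python3 -m inch '[[0,-0.012,0,0,0,0,0.9],[0,-0.012,0,0,0,0,0.9]]' >/dev/null; python3 st.py
```

```text
8.575 [0.6125 0.1255 0.1475] ang -13.19 F [-0.2 -0.7 -1.3] M [-0.025  0.042 -0.043] w 0.177 q6 19.3
8.825 [0.6128 0.1255 0.1539] ang -13.24 F [-0.6 -0.7 -0.8] M [ 0.03  -0.009  0.004] w 0.173 q6 19.4
```

```bash
python3 -m inch '[[0,-0.06,0,0,0,0,0.9],[0,-0.08,0,0,0,0,0.9],[0,-0.08,0,0,0,0,0.9],[0,-0.08,0,0,0,0,0.9],[0,-0.05,0,0,0,0,0.9]]' >/dev/null; python3 st.py
python3 plan.py .4855 -.1838 .24 -13 10 0.9
python3 - <<'E'
from cell import viewer
import cv2,numpy as np
s=viewer.snapshot("scene")
cv2.imwrite(f"pics/s2.png",cv2.cvtColor(cv2.resize(s["img"][120:260,230:400],None,fx=4,fy=4,interpolation=cv2.INTER_CUBIC),cv2.COLOR_RGB2BGR))
E
```

```text
9.45 [0.6132 0.1256 0.2432] ang -13.25 F [-0.   0.9 -1.1] M [ 0.015  0.017 -0.005] w 0.176 q6 19.4
dist 0.3347 rot [-0.1 -0.3 -0. ]
[[0.1322, 0.0012, -0.0214, -0.0001, -0.0003, -0.0, 0.9], [0.1322, 0.0012, -0.0214, -0.0001, -0.0003, -0.0, 0.9], [0.1322, 0.0012, -0.0215, -0.0001, -0.0003, -0.0, 0.9], [0.1322, 0.0012, -0.0215, -0.0001, -0.0003, -0.0, 0.9], [0.1321, 0.0012, -0.0216, -0.0001, -0.0003, -0.0, 0.9]]
[[0.1321, 0.0012, -0.0217, -0.0001, -0.0003, -0.0, 0.9], [0.1321, 0.0012, -0.0217, -0.0001, -0.0003, -0.0, 0.9], [0.1321, 0.0012, -0.0218, -0.0001, -0.0003, -0.0, 0.9], [0.1321, 0.0012, -0.0218, -0.0001, -0.0003, -0.0, 0.9], [0.1321, 0.0013, -0.0219, -0.0001, -0.0003, -0.0, 0.9]]
```

View pics/s2.png

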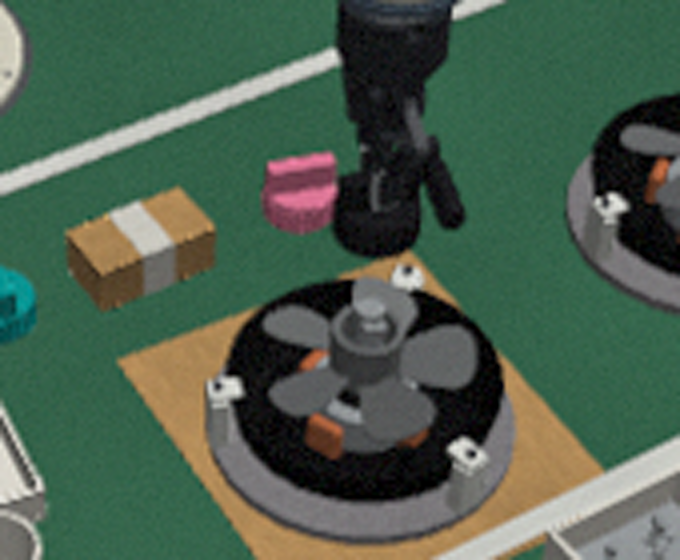

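The cap is off and held; the bare hub and spindle show at (365,320). Moving to the tray.

```bash
python3 -m inch '[[0.132,0,-0.0216,0,-0.002,0,0.9],[0.132,0,-0.0216,0,-0.002,0,0.9],[0.132,0,-0.0216,0,-0.002,0,0.9],[0.132,0,-0.0216,0,-0.002,0,0.9],[0.132,0,-0.0216,0,-0.002,0,0.9]]' >/dev/null
python3 -m inch '[[0.132,0,-0.0216,0,0,0,0.9],[0.132,0,-0.0216,0,0,0,0.9],[0.132,0,-0.0216,0,0,0,0.9],[0.132,0,-0.0216,0,0,0,0.9],[0.132,0,-0.0216,0,0,0,0.9]]' >/dev/null
python3 -m inch '[[0,0,0,0,0,0,0.9]]' >/dev/null; python3 st.py;python3 plan.py .4855 -.1838 .044 -8 5 0.9
```

```text
10.875 [ 0.4873 -0.1863  0.2412] ang -12.49 F [ 0.9 -0.8 -0.5] M [0.025 0.031 0.014] w 0.176 q6 -15.0
dist 0.1972 rot [ 0.  -4.5  0. ]
[[-0.0017, 0.1577, -0.0018, 0.0, -0.01, 0.0, 0.9], [-0.0017, 0.1577, -0.0017, 0.0, -0.01, 0.0, 0.9], [-0.0017, 0.1577, -0.0017, 0.0, -0.01, 0.0, 0.9], [-0.0017, 0.1577, -0.0017, 0.0, -0.01, 0.0, 0.9], [-0.0018, 0.1577, -0.0017, 0.0, -0.01, 0.0, 0.9]]
```

```bash
python3 -m inch '[[-0.002,0.17,-0.0017,0,-0.01,0,0.9],[-0.002,0.17,-0.0017,0,-0.01,0,0.9],[-0.002,0.17,-0.0017,0,-0.01,0,0.9],[-0.002,0.16,-0.0017,0,-0.01,0,0.9],[-0.002,0.1,0,0,-0.01,0,0.9]]' >/dev/null
python3 -m inch '[[0,0,0,0,0,0,0.9]]' >/dev/null; python3 st.py
```

```text
11.625 [ 0.486  -0.1809  0.0474] ang -7.84 F [ 0.2 -0.4 -0.3] M [-0.045 -0.023  0.03 ] w 0.178 q6 -19.2
```

```bash
python3 -m inch '[[0,0.016,0,0,0,0,0.9],[0,0.012,0,0,0,0,0.9],[0,0,0,0,0,0,0.9]]' >/dev/null; python3 st.py
python3 -m inch '[[0,0.006,0,0,0,0,0.9],[0,0,0,0,0,0,0.9]]' >/dev/null; python3 st.py
```

```text
12.0 [ 0.4871 -0.182   0.0423] ang -7.86 F [-0.2  0.3 -1.2] M [-0.005  0.036  0.008] w 0.174 q6 -19.2
12.25 [ 0.4869 -0.1819  0.0404] ang -7.86 F [ 0.2  0.6 -0.9] M [ 0.011  0.063 -0.009] w 0.172 q6 -19.2
```

```bash
python3 -m inch '[[0,0.006,0,0,0,0,0.9],[0,0,0,0,0,0,0.9]]' >/dev/null; python3 st.py
python3 -m inch '[[0,0.004,0,0,0,0,0.9],[0,0,0,0,0,0,0.9]]' >/dev/null; python3 st.py
```

```text
12.5 [ 0.4868 -0.1819  0.0387] ang -7.86 F [ 0.2  0.3 -1. ] M [ 0.023 -0.053 -0.011] w 0.175 q6 -19.2
12.75 [ 0.487  -0.1819  0.038 ] ang -7.86 F [-0.1  0.2  5.4] M [ 0.121  0.23  -0.023] w 0.176 q6 -19.2
```

The cap touches the floor (F_z +5 N). Opening and rising.

```bash
python3 -m inch '[[0,0,0,0,0,0,0.6],[0,0,0,0,0,0,0.5],[0,-0.02,0,0,0,0,0.4],[0,-0.08,0,0,0,0,0.4],[0,-0.16,0,0,0,0,0.4]]' >/dev/null; python3 st.py
python3 -m inch '[[0,-0.2,0,0,0,0,0.2],[0,-0.2,0,0,0,0,0],[0,-0.12,0,0,0,0,0],[0,0,0,0,0,0,0]]' >/dev/null; python3 st.py
python3 - <<'E'
from cell import viewer
import cv2,numpy as np
for n in("scene","top"):
    s=viewer.snapshot(n); np.savez(f"{n}3.npz",**s)
    c=s["img"][150:290,170:370] if n=="scene" else s["img"][130:270,180:380]
    cv2.imwrite(f"pics/{n}3.png",cv2.cvtColor(cv2.resize(c,None,fx=4,fy=4,interpolation=cv2.INTER_CUBIC),cv2.COLOR_RGB2BGR))
E
```

```text
13.375 [ 0.486  -0.1815  0.1028] ang -7.86 F [ 0.6 -0.6  0.4] M [-0.022  0.024  0.03 ] w 0.596 q6 -19.2
13.875 [ 0.4878 -0.1823  0.2353] ang -7.85 F [ 0.1 -0.3  0.1] M [ 0.06   0.024 -0.013] w 0.996 q6 -19.2
```

View pics/scene3.png

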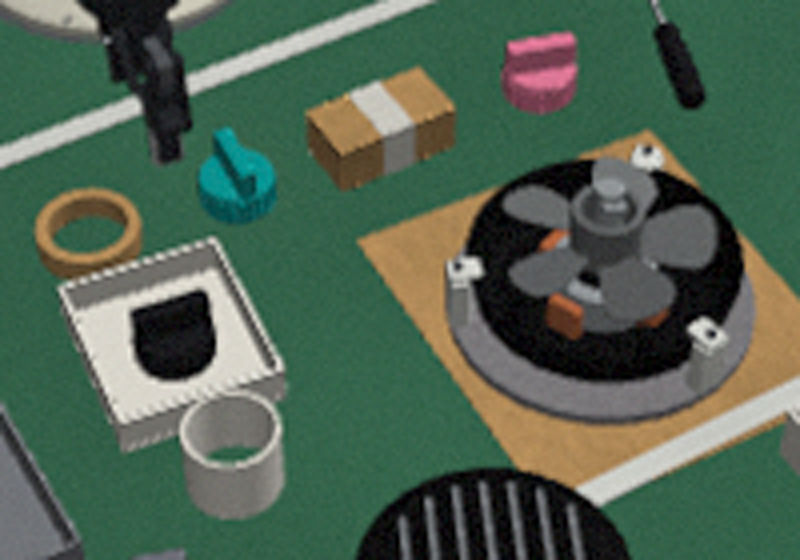

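View pics/top3.png

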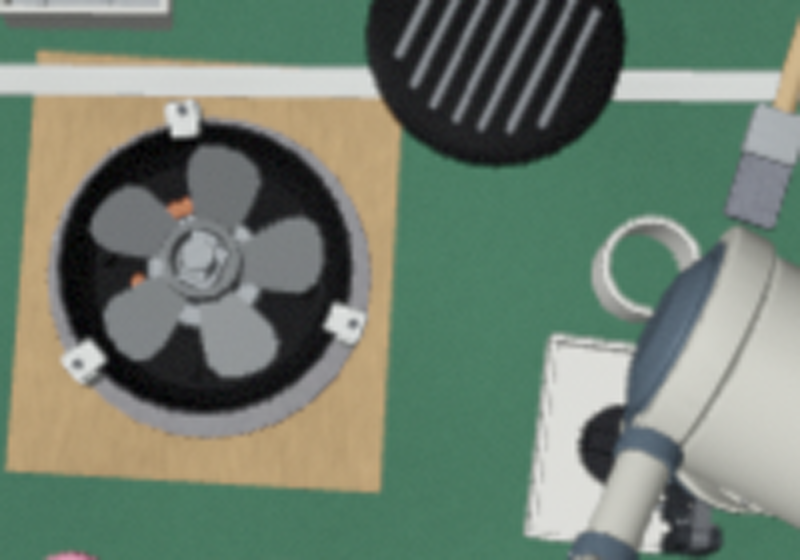

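The cap stands upright in the tray (scene crop (173,340)) and the bystanders haven't moved. Now to measure the hub.

```bash
python3 - <<'E'
from h import *
for n in("top3.npz","scene3.npz"):
    s=load(n); W=cloud(s)
    d=np.hypot(W[...,0]-.613,W[...,1]-.1253)
    for lo,hi,r in((.106,.116,.04),(.127,.137,.03)):
        m=(W[...,2]>lo)&(W[...,2]<hi)&(d<r); P=W[m]
        (x,y),R=cv2.minEnclosingCircle(P[:,:2].astype(np.float32)*1000)
        print(n,lo,len(P),P.mean(0).round(4),round(x,1),round(y,1),round(R,1))
E
python3 plan.py .613 .1255 .19 12 10 0
```

```text
top3.npz 0.106 133 [0.611  0.1258 0.1114] 611.9 125.8 27.8
top3.npz 0.127 56 [0.6124 0.1268 0.1327] 612.4 127.8 15.4
scene3.npz 0.106 97 [0.6204 0.1194 0.1097] 615.9 122.1 28.9
scene3.npz 0.127 36 [0.6168 0.123  0.1305] 617.4 122.5 14.8
dist 0.335 rot [ -0.  -19.9   0. ]
[[-0.1287, 0.0171, 0.0333, -0.0, -0.0221, 0.0, 0.0], [-0.1274, 0.0171, 0.0377, -0.0, -0.0221, 0.0, 0.0], [-0.1261, 0.0171, 0.0421, -0.0, -0.0221, 0.0, 0.0], [-0.1245, 0.0171, 0.0465, -0.0, -0.0221, 0.0, 0.0], [-0.1228, 0.0171, 0.0508, -0.0, -0.0221, 0.0, 0.0]]
[[-0.121, 0.0171, 0.055, -0.0, -0.0221, 0.0, 0.0], [-0.119, 0.0171, 0.0591, -0.0, -0.0221, 0.0, 0.0], [-0.1169, 0.0171, 0.0632, -0.0, -0.0221, 0.0, 0.0], [-0.1146, 0.0171, 0.0672, -0.0, -0.0221, 0.0, 0.0], [-0.1122, 0.0171, 0.0712, -0.0, -0.0221, 0.0, 0.0]]
```

```bash
python3 -m inch '[[-0.129,0.01,0.033,0,-0.022,0,0],[-0.127,0.01,0.038,0,-0.022,0,0],[-0.126,0.01,0.042,0,-0.022,0,0],[-0.125,0.01,0.047,0,-0.022,0,0],[-0.123,0.01,0.051,0,-0.022,0,0]]' >/dev/null
python3 -m inch '[[-0.121,0.02,0.055,0,-0.022,0,0],[-0.119,0.02,0.059,0,-0.022,0,0],[-0.117,0.02,0.063,0,-0.022,0,0],[-0.115,0.02,0.067,0,-0.022,0,0],[-0.112,0.02,0.071,0,-0.022,0,0]]' >/dev/null
python3 -m inch '[[0,0,0,0,0,0,0],[0,0,0,0,0,0,0]]' >/dev/null; python3 st.py;python3 plan.py .613 .1247 .09 12 5 0
```

```text
15.475 [0.6126 0.1251 0.1942] ang 11.93 F [-0.3 -0.4 -0.7] M [ 0.024  0.003 -0.011] w 1.002 q6 -5.9
dist 0.1042 rot [ 0.1 -0.1  0. ]
[[0.0004, 0.0834, 0.0004, 0.0003, -0.0002, 0.0, 0.0], [0.0004, 0.0834, 0.0003, 0.0003, -0.0002, 0.0, 0.0], [0.0004, 0.0834, 0.0003, 0.0003, -0.0002, 0.0, 0.0], [0.0004, 0.0834, 0.0003, 0.0003, -0.0002, 0.0, 0.0], [0.0004, 0.0834, 0.0002, 0.0003, -0.0002, 0.0, 0.0]]
```

```bash
python3 -m inch '[[0,0.08,0,0,0,0,0],[0,0.08,0,0,0,0,0],[0,0.08,0,0,0,0,0],[0,0.08,0,0,0,0,0],[0,0.08,0,0,0,0,0]]' >/dev/null; python3 st.py
python3 -m inch '[[0,0.008,0,0,0,0,0],[0,0,0,0,0,0,0.1]]' 20 >/dev/null; python3 st.py
```

```text
16.1 [0.6129 0.1243 0.0946] ang 11.86 F [-0.1  0.7  0.5] M [-0.023  0.005 -0.011] w 1.003 q6 -5.9
16.35 [0.6134 0.125  0.0938] ang 11.9 F [-0.5  0.4 -0.2] M [-0.011  0.015  0.01 ] w 0.903 q6 -5.8
```

```bash
python3 -m inch '[[0,0.008,0,0,0,0,0.2],[0,0,0,0,0,0,0.3],[0,0,0,0,0,0,0.36],[0,0,0,0,0,0,0.42],[0,0,0,0,0,0,0.45]]' 25 >/dev/null; python3 st.py
python3 -m inch '[[0,0,0,0,0,0,0.45],[0,0,0,0,0,0,0.45]]' 30 >/dev/null; python3 st.py
```

```text
16.975 [0.6137 0.1255 0.092 ] ang 11.94 F [-1.   0.3  7.9] M [-0.03   0.097 -0.042] w 0.637 q6 -5.8
17.225 [0.6138 0.1255 0.092 ] ang 11.94 F [ 0.3 -2.   7.3] M [-0.037  0.093 -0.149] w 0.636 q6 -5.8
```

```bash
python3 -m inch '[[0,-0.012,0,0,0,0,0.5],[0,-0.02,0,0,0,0,0.5],[0,-0.02,0,0,0,0,0.5]]' 40 >/dev/null; python3 st.py
python3 -m inch '[[0,-0.03,0,0,0,0,0.5],[0,-0.05,0,0,0,0,0.5],[0,-0.05,0,0,0,0,0.5],[0,-0.05,0,0,0,0,0.5],[0,-0.05,0,0,0,0,0.5]]'  >/dev/null; python3 st.py
```

```text
17.6 [0.6133 0.1255 0.1046] ang 11.95 F [ 0.1  0.7 -0.8] M [0.    0.018 0.088] w 0.629 q6 -5.8
18.225 [0.6134 0.1255 0.1628] ang 11.94 F [-0.5  0.7 -1. ] M [-0.028  0.03   0.004] w 0.63 q6 -5.8
```

```bash
python3 -m inch '[[0,-0.06,0,0,0,0,0.5],[0,-0.08,0,0,0,0,0.5],[0,-0.08,0,0,0,0,0.5],[0,-0.06,0,0,0,0,0.5],[0,0,0,0,0,0,0.5]]'  >/dev/null; python3 st.py
python3 plan.py .519 -.442 .23 -36 15 0.5
python3 - <<'E'
from cell import viewer
import cv2,numpy as np
s=viewer.snapshot("scene")
cv2.imwrite(f"pics/s4.png",cv2.cvtColor(cv2.resize(s["img"][100:260,230:400],None,fx=3.5,fy=3.5,interpolation=cv2.INTER_CUBIC),cv2.COLOR_RGB2BGR))
E
```

```text
18.85 [0.6139 0.1255 0.233 ] ang 11.95 F [ 0.3 -0.1 -1.4] M [ 0.005  0.021 -0.013] w 0.628 q6 -5.8
dist 0.5754 rot [-0.1 47.9 -0. ]
[[0.1428, 0.0007, -0.0561, -0.0001, 0.0355, -0.0, 0.5], [0.1457, 0.0007, -0.048, -0.0001, 0.0355, -0.0, 0.5], [0.1482, 0.0007, -0.0398, -0.0001, 0.0355, -0.0, 0.5], [0.1502, 0.0008, -0.0315, -0.0001, 0.0355, -0.0, 0.5], [0.1517, 0.0008, -0.0231, -0.0001, 0.0355, -0.0, 0.5]]
[[0.1528, 0.0008, -0.0146, -0.0001, 0.0355, -0.0, 0.5], [0.1533, 0.0008, -0.006, -0.0001, 0.0355, -0.0, 0.5], [0.1534, 0.0008, 0.0025, -0.0001, 0.0355, -0.0, 0.5], [0.153, 0.0008, 0.0111, -0.0001, 0.0355, -0.0, 0.5], [0.1522, 0.0008, 0.0196, -0.0001, 0.0355, -0.0, 0.5]]
[[0.1509, 0.0008, 0.028, -0.0001, 0.0355, -0.0, 0.5], [0.1491, 0.0008, 0.0364, -0.0001, 0.0355, -0.0, 0.5], [0.1468, 0.0008, 0.0447, -0.0001, 0.0355, -0.0, 0.5], [0.1441, 0.0008, 0.0528, -0.0001, 0.0355, -0.0, 0.5], [0.1409, 0.0008, 0.0607, -0.0001, 0.0355, -0.0, 0.5]]
```

View pics/s4.png

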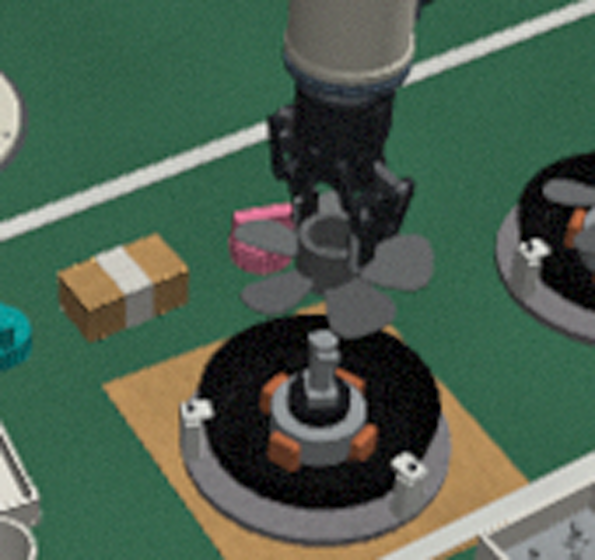

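The blade is held level, clear of the spindle at (323,345). Carrying it to the tote.

```bash
python3 -m inch '[[0.143,0,-0.056,0,0.0355,0,0.5],[0.146,0,-0.048,0,0.0355,0,0.5],[0.148,0,-0.04,0,0.0355,0,0.5],[0.15,0,-0.032,0,0.0355,0,0.5],[0.152,0,-0.023,0,0.0355,0,0.5]]'  >/dev/null
python3 -m inch '[[0.153,0,-0.015,0,0.0355,0,0.5],[0.153,0,-0.006,0,0.0355,0,0.5],[0.153,0,0.003,0,0.0355,0,0.5],[0.153,0,0.011,0,0.0355,0,0.5],[0.152,0,0.02,0,0.0355,0,0.5]]'  >/dev/null
python3 -m inch '[[0.151,0,0.028,0,0.0355,0,0.5],[0.149,0,0.036,0,0.0355,0,0.5],[0.147,0,0.045,0,0.0355,0,0.5],[0.144,0,0.053,0,0.0355,0,0.5],[0.141,0,0.061,0,0.0355,0,0.5]]'  >/dev/null
python3 -m inch '[[0,0,0,0,0,0,0.5],[0,0,0,0,0,0,0.5]]'  >/dev/null; python3 st.py; python3 plan.py .519 -.442 .045 -36 5 0.5
```

```text
21.025 [ 0.5184 -0.4415  0.2308] ang -35.97 F [ 0.7 -0.1 -0.5] M [ 0.012  0.044 -0.011] w 0.627 q6 -9.5
dist 0.1858 rot [ 0.1  0.  -0. ]
[[0.0001, 0.1487, 0.0008, 0.0002, 0.0001, -0.0001, 0.5], [0.0001, 0.1487, 0.0008, 0.0002, 0.0001, -0.0001, 0.5], [0.0001, 0.1487, 0.0007, 0.0002, 0.0001, -0.0001, 0.5], [0.0001, 0.1487, 0.0007, 0.0002, 0.0001, -0.0001, 0.5], [0.0, 0.1487, 0.0007, 0.0002, 0.0001, -0.0001, 0.5]]
```

```bash
python3 -m inch '[[0,0.16,0,0,0,0,0.5],[0,0.16,0,0,0,0,0.5],[0,0.16,0,0,0,0,0.5],[0,0.16,0,0,0,0,0.5],[0,0.1,0,0,0,0,0.5]]'  >/dev/null
python3 -m inch '[[0,0,0,0,0,0,0.5]]'  >/dev/null;  python3 st.py
python3 - <<'E'
from cell import viewer
import cv2,numpy as np
s=viewer.snapshot("scene")
cv2.imwrite(f"pics/s5.png",cv2.cvtColor(cv2.resize(s["img"][190:340,60:260],None,fx=3.5,fy=3.5,interpolation=cv2.INTER_CUBIC),cv2.COLOR_RGB2BGR))
E
```

```text
21.775 [ 0.518  -0.4401  0.045 ] ang -35.9 F [-0.7 -0.5 -1. ] M [-0.001  0.011 -0.027] w 0.627 q6 -9.5
```

View pics/s5.png

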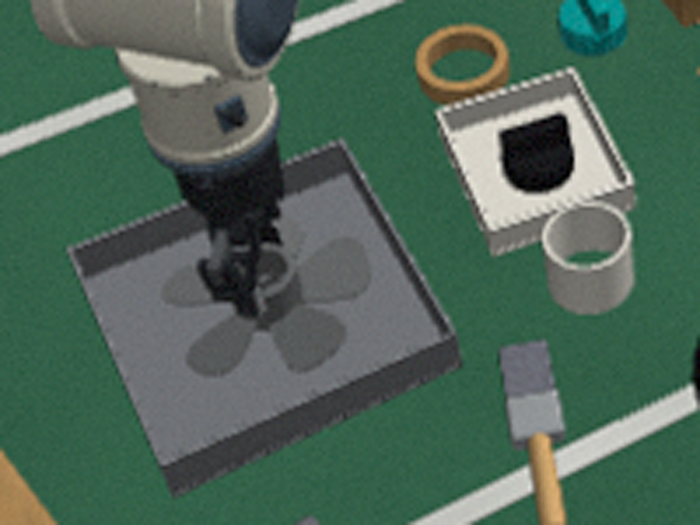

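The blade hub is over the middle of the tote, at (270,280). Lowering to contact, expected at TCP z≈0.030.

```bash
python3 -m inch '[[0,0.02,0,0,0,0,0.5],[0,0.02,0,0,0,0,0.5],[0,0,0,0,0,0,0.5]]'  >/dev/null;  python3 st.py
python3 -m inch '[[0,0.008,0,0,0,0,0.5],[0,0.0,0,0,0,0,0.5]]'  >/dev/null;  python3 st.py
```

```text
22.2 [ 0.5186 -0.4421  0.0368] ang -35.98 F [ 0.3  0.8 -0.4] M [-0.024  0.039  0.012] w 0.628 q6 -9.5
22.45 [ 0.5186 -0.4421  0.0347] ang -35.98 F [ 0.6 -0.3  0.5] M [-0.016 -0.001  0.009] w 0.63 q6 -9.5
```

```bash
python3 -m inch '[[0,0.006,0,0,0,0,0.5],[0,0,0,0,0,0,0.5]]'  >/dev/null;  python3 st.py
```

```text
22.7 [ 0.5186 -0.4421  0.0332] ang -35.98 F [ 0.4  0.6 -0.8] M [0.014 0.006 0.03 ] w 0.634 q6 -9.5
```

```bash
python3 -m inch '[[0,0.006,0,0,0,0,0.5],[0,0,0,0,0,0,0.5]]'  >/dev/null;  python3 st.py
python3 -m inch '[[0,0.004,0,0,0,0,0.5],[0,0,0,0,0,0,0.5]]'  >/dev/null;  python3 st.py
```

```text
22.95 [ 0.5186 -0.4421  0.0316] ang -35.98 F [-0.5  1.  -0.7] M [0.027 0.026 0.013] w 0.626 q6 -9.5
23.2 [ 0.5186 -0.4421  0.0307] ang -35.98 F [ 0.3  0.1 -0.2] M [ 0.036  0.044 -0.013] w 0.625 q6 -9.5
```

```bash
python3 -m inch '[[0,0.004,0,0,0,0,0.5],[0,0,0,0,0,0,0.5]]'  >/dev/null;  python3 st.py
python3 -m inch '[[0,0.003,0,0,0,0,0.5],[0,0,0,0,0,0,0.5]]'  >/dev/null;  python3 st.py
```

```text
23.45 [ 0.5187 -0.4422  0.0302] ang -35.98 F [-1.6  1.   5.1] M [0.125 0.181 0.001] w 0.626 q6 -9.5
23.7 [ 0.5187 -0.4422  0.0301] ang -35.98 F [-3.2  3.6 14.8] M [ 0.548  0.702 -0.015] w 0.626 q6 -9.5
```

```bash
python3 -m inch '[[0,-0.003,0,0,0,0,0.3],[0,0,0,0,0,0,0.15],[0,0,0,0,0,0,0],[0,-0.02,0,0,0,0,0],[0,-0.06,0,0,0,0,0]]'  >/dev/null;  python3 st.py
python3 -m inch '[[0,-0.16,0,0,0,0,0],[0,-0.2,0,0,0,0,0],[0,-0.2,0,0,0,0,0],[0,-0.2,0,0,0,0,0],[0,0,0,0,0,0,0]]'  >/dev/null;  python3 st.py
python3 plan.py .4 -.1 .25 -14 8 0
python3 - <<'E'
from cell import viewer
import cv2,numpy as np
s=viewer.snapshot("scene");np.savez("scene6.npz",**s)
cv2.imwrite(f"pics/s6.png",cv2.cvtColor(cv2.resize(s["img"][190:340,60:260],None,fx=3.5,fy=3.5,interpolation=cv2.INTER_CUBIC),cv2.COLOR_RGB2BGR))
E
```

```text
24.325 [ 0.5183 -0.4418  0.0498] ang -35.98 F [ 0.4 -0.4 -0.2] M [ 0.072 -0.026 -0.004] w 1.001 q6 -9.5
24.95 [ 0.52   -0.4435  0.2456] ang -35.98 F [ 0.6  0.3 -0.3] M [-0.016 -0.039  0.013] w 1.001 q6 -9.5
dist 0.3639 rot [ -0.5 -22.    0.2]
[[-0.1037, -0.0036, -0.1494, -0.0006, -0.0305, 0.0002, 0.0], [-0.1108, -0.0034, -0.1443, -0.0006, -0.0305, 0.0002, 0.0], [-0.1176, -0.0032, -0.1388, -0.0006, -0.0305, 0.0002, 0.0], [-0.1241, -0.0031, -0.133, -0.0006, -0.0305, 0.0002, 0.0], [-0.1303, -0.0029, -0.1269, -0.0006, -0.0305, 0.0002, 0.0]]
[[-0.1363, -0.0027, -0.1206, -0.0006, -0.0305, 0.0002, 0.0], [-0.1419, -0.0025, -0.1139, -0.0006, -0.0305, 0.0002, 0.0], [-0.1472, -0.0024, -0.107, -0.0006, -0.0305, 0.0002, 0.0]]
```

View pics/s6.png

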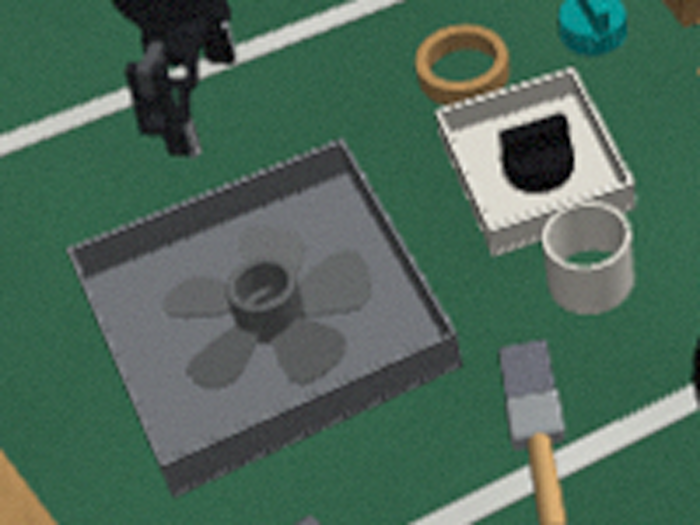

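The blade lies flat in the tote, hub up, and the gripper is clear. One numeric check of hub, cap and bystanders, then I'll hand in.

Run:
```python
from h import *
s=load("scene6.npz"); W=cloud(s)
d=np.hypot(W[...,0]-.519,W[...,1]+.442)
for lo,hi,r,n in((.043,.056,.035,"hub top"),(.01,.03,.09,"blades")):
    P=W[(W[...,2]>lo)&(W[...,2]<hi)&(d<r)]
    (x,y),R=cv2.minEnclosingCircle(P[:,:2].astype(np.float32)*1000); print(n,len(P),P.mean(0).round(4),round(x,1),round(y,1),round(R,1))
d=np.hypot(W[...,0]-.486,W[...,1]+.182); P=W[(W[...,2]>.028)&(d<.045)]; print("cap",P.mean(0).round(4),P[:,2].max().round(4))
a=load("scene0.npz")["img"].astype(int); D=(abs(a-s["img"]).max(-1)>60).astype(np.uint8)
n,l,st,c=cv2.connectedComponentsWithStats(D); print([(*c[i].round().astype(int),st[i][4]) for i in range(1,n) if st[i][4]>15])
from cell import finish_job; print(finish_job())
```

```text
hub top 132 [ 0.5208 -0.4444  0.0475] 520.3 -444.2 29.1
blades 1142 [ 0.524  -0.4403  0.0173] 518.4 -443.0 86.3
cap [ 0.4958 -0.1865  0.044 ] 0.0638
[(np.int64(56), np.int64(20), np.int32(1774)), (np.int64(130), np.int64(30), np.int32(3177)), (np.int64(167), np.int64(3), np.int32(70)), (np.int64(224), np.int64(48), np.int32(1398)), (np.int64(242), np.int64(24), np.int32(260)), (np.int64(206), np.int64(4), np.int32(29)), (np.int64(12), np.int64(45), np.int32(147)), (np.int64(67), np.int64(54), np.int32(222)), (np.int64(10), np.int64(65), np.int32(344)), (np.int64(88), np.int64(66), np.int32(120)), (np.int64(212), np.int64(65), np.int32(252)), (np.int64(42), np.int64(63), np.int32(164)), (np.int64(129), np.int64(92), np.int32(462)), (np.int64(82), np.int64(114), np.int32(3265)), (np.int64(36), np.int64(83), np.int32(21)), (np.int64(157), np.int64(85), np.int32(54)), (np.int64(257), np.int64(95), np.int32(96)), (np.int64(265), np.int64(95), np.int32(49)), (np.int64(231), np.int64(93), np.int32(26)), (np.int64(24), np.int64(101), np.int32(47)), (np.int64(27), np.int64(113), np.int32(109)), (np.int64(239), np.int64(120), np.int32(71)), (np.int64(248), np.int64(120), np.int32(46)), (np.int64(226), np.int64(120), np.int32(58)), (np.int64(27), np.int64(128), np.int32(171)), (np.int64(10), np.int64(124), np.int32(101)), (np.int64(31), np.int64(159), np.int32(1200)), (np.int64(110), np.int64(199), np.int32(1041)), (np.int64(323), np.int64(188), np.int32(54)), (np.int64(334), np.int64(207), np.int32(338)), (np.int64(304), np.int64(201), np.int32(124)), (np.int64(325), np.int64(218), np.int32(43)), (np.int64(303), np.int64(218), np.int32(68)), (np.int64(328), np.int64(221), np.int32(36)), (np.int64(335), np.int64(223), np.int32(29)), (np.int64(213), np.int64(234), np.int32(401)), (np.int64(136), np.int64(269), np.int32(54)), (np.int64(134), np.int64(281), np.int32(76))]
the job is handed in; nothing more can be done
None
```

The cap from the fan on the cardboard is in the white tray and its blade is flat, hub up, in the large tote. I handed the job in at about 25 s of the 69 s allowed; it gives no verdict.

- **Cap:** it has a reverse thread. Counter-clockwise met the stop at 0.48 Nm, so I turned it clockwise about 83° from tight, where it moved freely. It then lifted off with only its own weight on the wrist. The pictures show it upright in the tray; the depth check puts its top at 64 mm, against 59 mm expected for a cap standing on the tray floor.
- **Blade:** its hub is about 2 to 3 mm from the tote centre. The hub top reads 47.5 mm on average, against 49 mm expected when it stands on the floor.
- **Rest of the bench:** comparing the first and last scene pictures, the only changes are at the arm, the worked fan, the tray and the tote. The other fan and the bystanders show none.
- **Disagreement:** the two cameras differed by about 3 to 5 mm on the spindle position. I used the wrist forces to settle the centring.

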